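# Sort the parts of a stripped phone into the salvage trays

## Robot

A 6-joint arm with a two-finger parallel gripper is mounted at the origin on the work surface. World frame = base frame: x ahead of the robot, y to its left, z up, the work surface at z = 0. Lengths are in mm, angles in rad, forces in N, time in s.
With the tool pointing down it reaches from about 275 to 1000 mm from the base axis. Payload 8.4 kg.
Tool frame: the origin (TCP) lies where the fingers leave the gripper's body, on its centre line; the fingertips stand 73 mm ahead of it and the grasp point (between the pads) lies 54 mm ahead of it (grip_point_offset is the distance from the TCP to the grasp point, in mm); z points along the fingers, y is the direction in which the jaws open and shut (so a half turn about z gives the same grasp; the last joint's range is limited). The gripper opens to 85 mm and grips with 20 to 120 N. Pads are 22 mm wide; open, the fingers measure 114 mm over their backs; the gripper's body (76 mm by 85 mm) begins 54 mm behind the grasp point. The pads swing forward as they close: fully open they stand 13 mm farther back than shut.
Start: joints at [1.229, 0.353, 1.633, -0, 1.155, -0.002], TCP at [208.31, 589.267, 303.881] pointing down, gripper open.
Joint ranges: [-2.63, 2.63], [-0.92, 2.1], [0.06, 2.66], [-1.3, 4.44], [0, 2.69], [-3.02, 3.02]. Speed limits (rad/s): [2.22, 2.22, 2.79, 3.14, 3.14, 3.14].

## Interface

Orientations are given as [roll, pitch, yaw] about the fixed x, y, z axes, in that order (R = Rz(yaw) Ry(pitch) Rx(roll)).
In Python, from rig import sense, grab_frame, sign_off, grip_point_offset gives the robot as it stands. The module is installed in compiled form; this text tells all that it offers.
- The arm moves only by the tool drive_tool, never from a script. Its argument "targets" is one flat list of numbers, 7 for each row, row after row: the shift along the tool's x, y, z in m, then the turn, a rotation vector about the tool's x, y, z in rad, then the opening, from 0 (shut) to 1 (fully open). In form: [tx, ty, tz, wx, wy, wz, grip, tx, ty, tz, wx, wy, wz, grip, ...]. A call has 1 to 12 rows; each row is the pose to reach, as a shift and turn from the pose commanded when the call began, along the tool's axes at that moment; what a row does not reach only later rows make up. A row lasts 1/12 s, in which the tool goes at most 41.7 mm and 7.16 degrees, less where a joint would pass 70% of its speed; a pose out of reach is approached as far as the arm can. A call with a gripper value outside its range is refused whole. The fingers move at their own pace and stop on an object; "force" is the grip in N (left out, the last holds). Time passes only in rows, so rows that repeat a pose let the fingers close. It gives the time, the measured TCP pose, the force and the opening at its end, in the units of the state.
- sense(): the state, without advancing time (a new reading comes with each control period).
- grab_frame(name): name is "scene" or "top"; returns a dict with "color" (384x512x3 uint8, blue, green, red), "vertical_fov" (degrees; the focal length in pixels is half the picture's height over the tangent of half this angle, whatever the lens; pixels are square), "cx", "cy" (the principal point, pixels), "k1" (the pictures are not rectified: a ray, as slopes to the right and down, at radius r is drawn at 1 + k1 r^2 times it, then the intrinsics apply), "world_from_camera" (4x4, takes a point from camera to world coordinates). Camera axes: x right, y down, z forward; pixel columns grow to the right and rows downward; lengths in mm; the calibration is good to about 2 mm. A picture is of the moment at which its call begins. There is no depth.
- sign_off(): hands the job in, once; it reports no verdict.
The state is a dict: "clock": time; "qpos": joint angles; "qvel": joint speeds; "joint_efforts": joint torques, N m; "eef_pos": TCP position; "tcp_rot": TCP orientation; "contact_force": force on the tool from outside, world axes, zero at the start; "wrist_torque": the same for the moment, N m; "opening": opening from 0.0 (shut) to 1.0 (fully open).
Only numpy, scipy, OpenCV 4.12 (cv2) and the standard library are available. Lean on these libraries where they do the work, as an engineer would, in place of code of your own. Each camera call takes 0.05 s, during which the arm holds its last target. There are 200 camera calls.

## Task

The phone on the mat has been stripped: put the four parts taken out of it (battery, circuit board, loudspeaker module and camera module) away in the white salvage trays, each laid flat and right way up in the empty front cell of the tray whose rear cell already holds parts of its kind. A loose battery is a hazard among tools, so put the battery away first, before you move any other part. Set the parts down, do not drop them, and do not shift the open box of screws.

Things in the scene. Friction and masses are not known exactly. Their poses are not given: they have to be found in the camera images.
- battery: Flat phone battery, 78 x 42 x 6 mm, 55 g or so: black, with a white label patch and a silver and an orange strip across one end. Loose, lying flat, top up, on the mat. Origin: centre of its underside; x along its 78 mm side, y along its 42 mm side, z up. The mat's top is 3 mm above the table.
- board: Phone main circuit board, 70 x 30 x 6 mm, 28 g or so: green with silver shield cans. Loose, lying flat, top up, on the mat. Origin: centre of its underside; x along its 70 mm side, y along its 30 mm side, z up.
- speaker: Loudspeaker module, 48 x 20 x 7 mm, 14 g or so: black with a red diaphragm and a gold contact patch. Loose, lying flat, top up, on the mat. Origin: centre of its underside; x along its 48 mm side, y along its 20 mm side, z up.
- camera: Rear camera module, 34 x 30 mm steel block 7 mm high, 10 mm over its three round dark lenses, 18 g or so. Loose, lying flat, top up, on the mat. Origin: centre of its underside; x along its 34 mm side, y along its 30 mm side, z up.
- tray_battery: Fixed white two-cell tray, the one with two black batteries in its rear cell. Origin: at table level under the centre of its empty front cell (nearer the robot); x points to the rear cell, z up. Empty cell: 104 x 104 mm inside, floor 3 mm and rims of its 3 mm walls 16 mm above the table. Rear cell: centre 102 mm along +x, 95 mm long inside; leave it.
- tray_board: Fixed white two-cell tray, the one with three green circuit boards in its rear cell. Origin: at table level under the centre of its empty front cell (nearer the robot); x points to the rear cell, z up. Empty cell: 104 x 104 mm inside, floor 3 mm and rims of its 3 mm walls 16 mm above the table. Rear cell: centre 102 mm along +x, 95 mm long inside; leave it.
- tray_speaker: Fixed white two-cell tray, the one with seven small black-and-red loudspeaker modules in its rear cell. Origin: at table level under the centre of its empty front cell (nearer the robot); x points to the rear cell, z up. Empty cell: 104 x 104 mm inside, floor 3 mm and rims of its 3 mm walls 16 mm above the table. Rear cell: centre 102 mm along +x, 95 mm long inside; leave it.
- tray_camera: Fixed white two-cell tray, the one with five steel camera modules in its rear cell. Origin: at table level under the centre of its empty front cell (nearer the robot); x points to the rear cell, z up. Empty cell: 104 x 104 mm inside, floor 3 mm and rims of its 3 mm walls 16 mm above the table. Rear cell: centre 102 mm along +x, 95 mm long inside; leave it.
- screw_box: Small clear plastic box full of screws, 50 x 64 x 22 mm, loose on the mat among the parts, its lid standing open on its +x side, leaning outwards, to 66 mm high and 40 mm from the centre. Origin: centre of its underside, z up. Not to be shifted.
Things that resemble listed ones, but are neither listed nor needed, are in the scene too. Leave any orange look-alike of the tray_speaker alone.

How it is judged (in metres and radians):
On the way:
1. the battery lies flat in the empty cell of the battery tray, let go, while the other three parts are still within 30 mm of where they lay (x of battery in the frame of tray_battery between -0.052 and 0.052 m and y of battery in the frame of tray_battery between -0.052 and 0.052 m and z of battery in the frame of tray_battery between 0 and 0.0065 m and angle between battery's own z axis and vertical below 0.12 rad and contact force between battery and the fingers below 0.05 N and linear speed of battery below 0.02 m/s and angular speed of battery below 0.3 rad/s and distance of each of board, speaker, camera from where it was at the start of the episode below 0.03 m), for 0.2 s.
At the end, for the whole second after the job is handed in: Each of the four parts lies flat (within 0.12 rad) and top up on the floor of the front cell of the tray of its kind (anywhere between its walls, not on the rim), let go and at rest; the screw box is within 20 mm of where it was (x of battery in the frame of tray_battery between -0.052 and 0.052 m and y of battery in the frame of tray_battery between -0.052 and 0.052 m and z of battery in the frame of tray_battery between 0 and 0.0065 m and angle between each of battery, board, speaker, camera's own z axis and vertical below 0.12 rad and contact force between each of battery, board, speaker, camera and the fingers below 0.05 N and linear speed of each of battery, board, speaker, camera below 0.02 m/s and angular speed of each of battery, board, speaker, camera below 0.3 rad/s and x of board in the frame of tray_board between -0.052 and 0.052 m and y of board in the frame of tray_board between -0.052 and 0.052 m and z of board in the frame of tray_board between 0 and 0.0065 m and x of speaker in the frame of tray_speaker between -0.052 and 0.052 m and y of speaker in the frame of tray_speaker between -0.052 and 0.052 m and z of speaker in the frame of tray_speaker between 0 and 0.0065 m and x of camera in the frame of tray_camera between -0.052 and 0.052 m and y of camera in the frame of tray_camera between -0.052 and 0.052 m and z of camera in the frame of tray_camera between 0 and 0.0065 m and distance of screw_box from where it was at the start of the episode below 0.02 m); the robot touches nothing.
It fails at once if a part was dropped (fell free faster than 0.6 m/s, about 18 mm) ((linear speed of battery above 0.6 m/s and contact force between battery and anything else below 0.02 N) or (linear speed of board above 0.6 m/s and contact force between board and anything else below 0.02 N) or (linear speed of speaker above 0.6 m/s and contact force between speaker and anything else below 0.02 N) or (linear speed of camera above 0.6 m/s and contact force between camera and anything else below 0.02 N)).
It fails at once if the box of screws was shifted more than 20 mm or tipped (distance of screw_box from where it was at the start of the episode above 0.02 m or angle between screw_box's own z axis and vertical above 0.25 rad).
It also fails if it takes over 109 s, if anything falls off the work surface, if the arm or the gripper's body presses on something with over 40 N, if the wrist force passes 120 N, or if a joint passes its speed limit or range.

## Working session

There is one attempt and no reset: what is moved stays moved. The work goes in short steps, Python scripts to look and compute and a tool call to move; the robot and the scene stay as the last step left them, time stands still between calls to the robot, and variables do not carry over. Pictures are saved under pics/ and viewed, about 12 in all and at most 16, crops included, and the job is handed in when it is done.

Besides the shell and the picture viewer there is one more tool, called after "Emit:" as name(argument=value, ...) on one line, values as JSON. drive_tool: Moves the arm, as the interface text tells. Its arguments: {"type":"object","properties":{"targets":{"type":"array"},"force":{"type":"number"}},"required":["targets"]}

```bash
mkdir -p pics
cat > h.py <<'E'
import numpy as np, cv2
from rig import *
def shot(n):
    f=grab_frame(n); return f
def K(f):
    h=f["color"].shape[0]; fl=h/2/np.tan(np.radians(f["vertical_fov"])/2)
    return fl
def pix2w(f,u,v,z):
    fl=K(f); x=(u-f["cx"])/fl; y=(v-f["cy"])/fl
    a,b=x,y
    for _ in range(20):
        s=1+f["k1"]*(a*a+b*b); a,b=x/s,y/s
    T=np.array(f["world_from_camera"]); d=T[:3,:3]@[a,b,1]; o=T[:3,3]
    return o+d*(z-o[2])/d[2]
def w2pix(f,p):
    T=np.array(f["world_from_camera"]); c=T[:3,:3].T@(np.array(p,float)-T[:3,3])
    a,b=c[0]/c[2],c[1]/c[2]; s=1+f["k1"]*(a*a+b*b); fl=K(f)
    return np.array([f["cx"]+fl*a*s,f["cy"]+fl*b*s])
E
python3 - <<'E'
from h import *
print(sense(), grip_point_offset)
for n in("scene","top"):
    f=grab_frame(n); np.save(f"{n}0.npy",f,allow_pickle=True)
    cv2.imwrite(f"pics/{n}0.png",cv2.resize(f["color"],(800,600),interpolation=cv2.INTER_CUBIC))
    print(n,f["vertical_fov"],f["cx"],f["cy"],f["k1"],f["world_from_camera"])
E
```

```text
{'clock': 0.0, 'qpos': array([ 1.22859011e+00,  3.53658257e-01,  1.63417239e+00,  7.32612110e-06,
        1.15520541e+00, -2.38944334e-03]), 'qvel': array([-0.00035487, -0.0003491 , -0.00145269, -0.00103455, -0.00147168,
       -0.00122213]), 'joint_efforts': array([-2.51067331e-04, -6.05260634e+01, -3.42059112e+01, -9.42732356e-06,
        9.46858112e-03, -1.60190189e-05]), 'eef_pos': array([208.18041987, 588.88894165, 303.13892959]), 'tcp_rot': array([-3.14014926e+00, -1.01471590e-05,  2.80177291e+00]), 'contact_force': array([ 0.46521845,  0.03807561, -0.76485923]), 'wrist_torque': array([ 0.02312454,  0.01981581, -0.0382187 ]), 'opening': 1.002243770174563} 53.900000000000006
scene 46.760298596785745 259.229404350752 186.98453572153505 -0.11896163343844111 [[-2.62731557e-01  7.36017681e-01 -6.23899112e-01  1.19309494e+03]
 [ 9.64784327e-01  2.08963029e-01 -1.59767505e-01  3.46282613e+02]
 [ 1.27801402e-02 -6.43904050e-01 -7.64999505e-01  9.53563482e+02]
 [ 0.00000000e+00  0.00000000e+00  0.00000000e+00  1.00000000e+00]]
top 53.12236936136251 258.4434061630998 189.0924594522823 -0.028416313717610213 [[ 5.26048456e-03 -9.98839133e-01  4.78822908e-02  3.96481464e+02]
 [-9.99859580e-01 -4.49192716e-03  1.61444500e-02  1.44657875e+02]
 [-1.59106247e-02 -4.79604947e-02 -9.98722505e-01  1.06417855e+03]
 [ 0.00000000e+00  0.00000000e+00  0.00000000e+00  1.00000000e+00]]
```

View pics/top0.png

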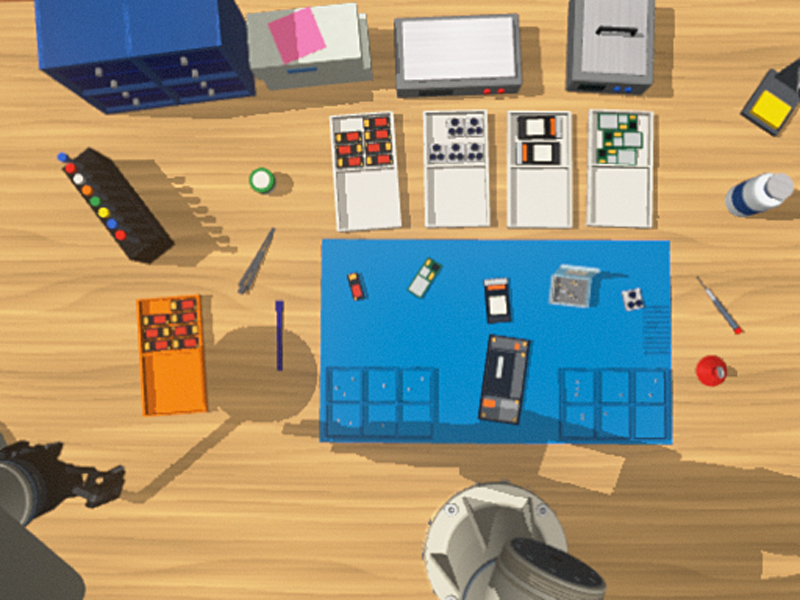

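View pics/scene0.png

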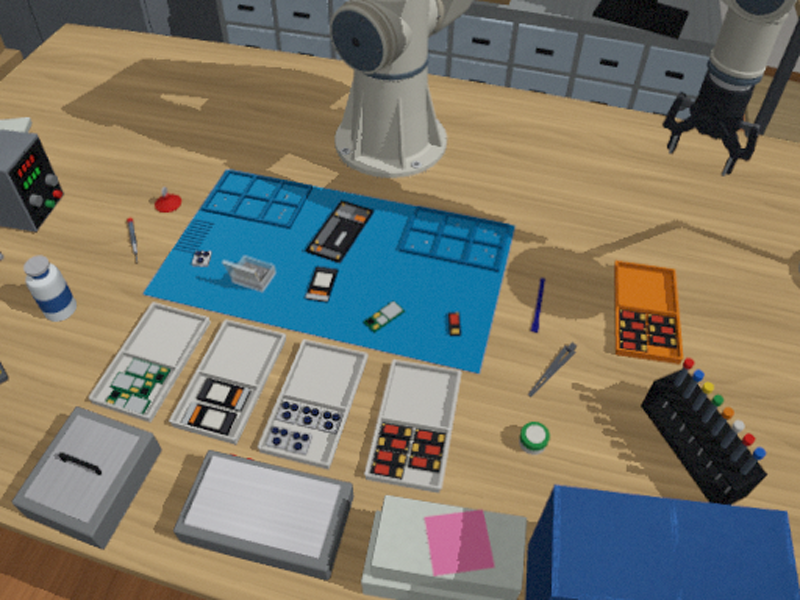

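Top picture (800x600): the mat has the speaker (357,286), board (425,277), battery (497,300), screw box (574,287) and camera (633,299). The stripped phone (504,380) stays.

Front cells: speaker (368,200), camera (457,195), battery (540,196), board (620,196). The orange look-alike tray at (172,355) stays too.

Could be taken for the battery: the tray batteries (538,127) and (540,153), and the phone (504,380). I choose the loose one at (497,300).

```bash
cat > meas.py <<'E'
from h import *
f=np.load("top0.npy",allow_pickle=True).item()
im=f["color"]; hsv=cv2.cvtColor(im,cv2.COLOR_BGR2HSV)
blue=cv2.inRange(hsv,(95,120,40),(115,255,255)); nb=255-blue
B={"speaker":(210,165,245,200,10),"board":(255,155,292,200,9),"battery":(300,168,336,215,9),"camera":(392,178,420,204,10),"box":(345,160,395,202,22)}
k=4; vis=cv2.resize(im[150:290,205:405+25],None,fx=3.5,fy=3.5,interpolation=cv2.INTER_CUBIC)
for n,(a,b,c,d,z) in B.items():
    m=cv2.resize(nb[b:d,a:c],None,fx=k,fy=k,interpolation=cv2.INTER_LINEAR); m=(m>127).astype(np.uint8)
    cs,_=cv2.findContours(m,0,2); ct=max(cs,key=cv2.contourArea)[:,0,:]
    p=np.array([pix2w(f,(u+.5)/k-.5+a,(v+.5)/k-.5+b,z)[:2] for u,v in ct],np.float32)
    r=cv2.minAreaRect(p); box=cv2.boxPoints(r); e=box[1]-box[0],box[2]-box[1]
    l=max(e,key=np.linalg.norm); print(n,np.round(r[0],1),np.round(r[1],1),"long-axis yaw",round(np.arctan2(l[1],l[0])%np.pi,3))
    q=np.array([w2pix(f,[*x,z]) for x in box]); cv2.polylines(vis,[np.int32((q-[205,150]+.5)*3.5)],True,(0,0,255),1)
# trays: front cell rims corners by hand (800px coords)
for n,u,v in [("speaker",368,200),("camera",457,196),("battery",540,197),("board",620,197)]:
    w=cv2.inRange(hsv,(0,0,130),(180,60,255)); 
    print("tray",n,np.round(pix2w(f,u*.64,v*.64,3),1))
cv2.imwrite("pics/c1.png",vis)
E
python3 meas.py
```

```text
speaker [463.9 248.3] [50.7 20.7] long-axis yaw 0.287
board [479.7 126.5] [31.9 71.8] long-axis yaw 2.559
battery [ 4.405e+02 -4.000e-01] [79.  43.9] long-axis yaw 0.077
camera [ 443.  -239.1] [37.7 35.5] long-axis yaw 0.222
box [ 465.3 -133.3] [83.4 73.1] long-axis yaw 1.464
tray speaker [617.9 226.7   3. ]
tray camera [625.4  67.9   3. ]
tray battery [624.1 -80.    3. ]
tray board [ 624.8 -222.6    3. ]
```

View pics/c1.png

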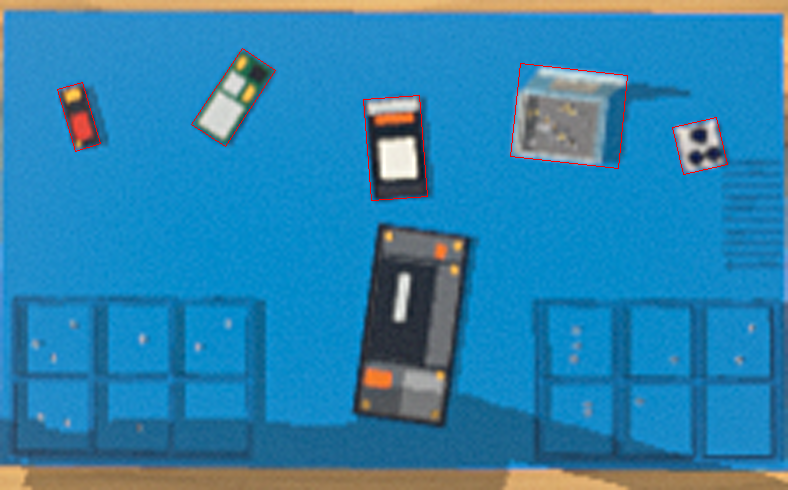

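The crop confirms the choice: black battery with white label and silver and orange strips, and all the outlines fit. The box's lid is on the far side.

```bash
cat > go.py <<'E'
import sys; from h import *
from scipy.spatial.transform import Rotation as Ro
x,y,z,yaw=map(float,sys.argv[1:5]); s=sense()
R=Ro.from_euler("xyz",s["tcp_rot"]); T=Ro.from_euler("xyz",[np.pi,0,yaw])
d=R.inv().apply(np.array([x,y,z])-s["eef_pos"])/1000
w=(R.inv()*T).as_rotvec()
print("t",round(s["clock"],2),"pos",np.round(s["eef_pos"],1),"rot",np.round(s["tcp_rot"],3),"F",np.round(s["contact_force"],1),"op",round(s["opening"],3),"q",np.round(s["qpos"],2))
print("shift",np.round(d,4),"turn",np.round(w,4))
E
python3 go.py 440.5 -0.4 160 3.219
```

```text
t 0.1 pos [208.2 589.  303.2] rot [-3.14  -0.     2.802] F [-0.4 -0.1 -0.2] op 0.999 q [ 1.23  0.35  1.63  0.    1.16 -0.  ]
shift [-0.4154 -0.4781  0.1438] turn [-1.200e-03 -3.000e-04 -4.172e-01]
```

Emit:
drive_tool(targets=[-0.415, -0.478, 0.1438, -0.001, 0, -0.417, 0.62, -0.415, -0.478, 0.1438, -0.001, 0, -0.417, 0.62, -0.415, -0.478, 0.1438, -0.001, 0, -0.417, 0.62, -0.415, -0.478, 0.1438, -0.001, 0, -0.417, 0.62, -0.415, -0.478, 0.1438, -0.001, 0, -0.417, 0.62, -0.415, -0.478, 0.1438, -0.001, 0, -0.417, 0.62, -0.415, -0.478, 0.1438, -0.001, 0, -0.417, 0.62, -0.415, -0.478, 0.1438, -0.001, 0, -0.417, 0.62, -0.415, -0.478, 0.1438, -0.001, 0, -0.417, 0.62, -0.415, -0.478, 0.1438, -0.001, 0, -0.417, 0.62, -0.415, -0.478, 0.1438, -0.001, 0, -0.417, 0.62, -0.415, -0.478, 0.1438, -0.001, 0, -0.417, 0.62], force=30)

```text
clock: 1.1
eef_pos: [387.1, 133.7, 192.8]
tcp_rot: [3.141, 0.001, -3.064]
contact_force: [1.2, 0.6, -0.8]
opening: 0.616
```

```bash
python3 go.py 440.5 -0.4 110 3.219
```

```text
t 1.1 pos [387.1 133.7 192.8] rot [ 3.141e+00  1.000e-03 -3.064e+00] F [ 1.2  0.6 -0.8] op 0.616 q [ 0.33  0.18  2.18  0.    0.79 -1.32]
shift [-0.0428 -0.1379  0.0827] turn [0.0011 0.0005 0.0002]
```

Emit:
drive_tool(targets=[-0.043, -0.138, 0.083, 0, 0, 0, 0.62, -0.043, -0.138, 0.083, 0, 0, 0, 0.62, -0.043, -0.138, 0.083, 0, 0, 0, 0.62, -0.043, -0.138, 0.083, 0, 0, 0, 0.62, -0.043, -0.138, 0.083, 0, 0, 0, 0.62, -0.043, -0.138, 0.083, 0, 0, 0, 0.62, -0.043, -0.138, 0.083, 0, 0, 0, 0.62, -0.043, -0.138, 0.083, 0, 0, 0, 0.62])

```text
clock: 1.77
eef_pos: [440.3, 2.3, 110.5]
tcp_rot: [3.141, 0.001, -3.063]
contact_force: [-0.1, 0.0, 0.4]
opening: 0.621
```

```bash
python3 go.py 440.5 -0.4 84 3.219
python3 - <<'E'
from h import *
f=grab_frame("scene"); c=w2pix(f,[440,0,30]); print(c)
u,v=int(c[0]),int(c[1]); x0,y0=max(0,u-75),max(0,v-70)
cv2.imwrite("pics/s1.png",cv2.resize(f["color"][y0:y0+110,x0:x0+150],None,fx=5,fy=5,interpolation=cv2.INTER_CUBIC)); print(x0,y0)
E
```

```text
t 1.77 pos [440.3   2.3 110.5] rot [ 3.141e+00  1.000e-03 -3.063e+00] F [-0.1  0.   0.4] op 0.621 q [ 0.    0.38  2.16  0.    0.6  -1.65]
shift [ 0.     -0.0027  0.0265] turn [0.0011 0.0005 0.0007]
[205.95137601 175.47978823]
130 105
```

View pics/s1.png

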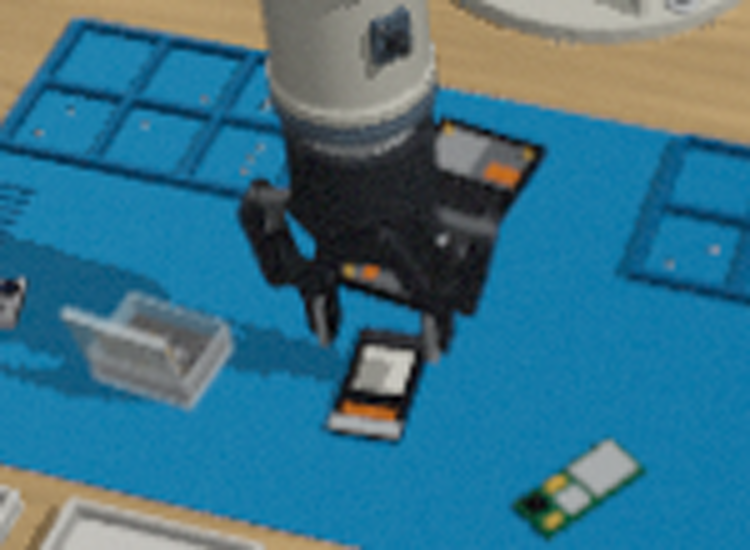

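The tips straddle the battery, left (195,174) and right (216,177) in native pixels. They stand at about z 30, so the tip reach is roughly 73–80 mm. I'll descend in small steps and feel for the mat.

Emit:
drive_tool(targets=[0, -0.0027, 0.012, 0.001, 0, 0, 0.62, 0, -0.0027, 0.022, 0.001, 0, 0, 0.62, 0, -0.0027, 0.024, 0.001, 0, 0, 0.62, 0, -0.0027, 0.026, 0.001, 0, 0, 0.62, 0, -0.0027, 0.026, 0.001, 0, 0, 0.62])

```text
clock: 2.23
eef_pos: [440.5, -0.8, 83.9]
tcp_rot: [3.142, -0.0, -3.064]
contact_force: [-0.0, 0.3, 0.7]
opening: 0.62
```

```bash
python3 go.py 440.5 -0.4 80 3.219
```

```text
t 2.23 pos [440.5  -0.8  83.9] rot [ 3.142 -0.    -3.064] F [-0.   0.3  0.7] op 0.62 q [-0.01  0.43  2.17  0.    0.53 -1.65]
shift [-0.      0.0004  0.0039] turn [ 0.     -0.0003  0.0007]
```

Emit:
drive_tool(targets=[0, 0, 0.002, 0, 0, 0, 0.62, 0, 0, 0.004, 0, 0, 0, 0.62, 0, 0, 0.004, 0, 0, 0, 0.62])

```text
clock: 2.48
eef_pos: [440.7, -1.2, 79.9]
tcp_rot: [-3.142, 0.0, -3.064]
contact_force: [-0.9, 0.2, -1.4]
opening: 0.618
```

Emit:
drive_tool(targets=[0, 0, 0.001, 0, 0, 0, 0.62, 0, 0, 0.002, 0, 0, 0, 0.62, 0, 0, 0.002, 0, 0, 0, 0.62])

```text
clock: 2.73
eef_pos: [440.7, -1.3, 77.9]
tcp_rot: [-3.142, 0.0, -3.065]
contact_force: [-0.3, 0.1, -0.5]
opening: 0.621
```

Emit:
drive_tool(targets=[0, 0, 0.001, 0, 0, 0, 0.62, 0, 0, 0.002, 0, 0, 0, 0.62, 0, 0, 0.002, 0, 0, 0, 0.62])

```text
clock: 2.98
eef_pos: [440.6, -1.3, 75.8]
tcp_rot: [-3.142, 0.0, -3.064]
contact_force: [0.7, -0.1, -0.3]
opening: 0.622
```

Emit:
drive_tool(targets=[0, 0, 0.001, 0, 0, 0, 0.62, 0, 0, 0.002, 0, 0, 0, 0.62, 0, 0, 0.002, 0, 0, 0, 0.62])

```text
clock: 3.23
eef_pos: [440.6, -1.3, 73.8]
tcp_rot: [-3.142, -0.0, -3.064]
contact_force: [-0.8, 0.1, 0.2]
opening: 0.621
```

Emit:
drive_tool(targets=[0, 0, 0.001, 0, 0, 0, 0.62, 0, 0, 0.0015, 0, 0, 0, 0.62, 0, 0, 0.0015, 0, 0, 0, 0.62])

```text
clock: 3.48
eef_pos: [440.7, -1.3, 72.4]
tcp_rot: [-3.142, 0.0, -3.064]
contact_force: [-0.2, 0.5, 0.3]
opening: 0.622
```

Emit:
drive_tool(targets=[0, 0, 0.001, 0, 0, 0, 0.62, 0, 0, 0.0015, 0, 0, 0, 0.62, 0, 0, 0.0015, 0, 0, 0, 0.62])

```text
clock: 3.73
eef_pos: [440.7, -1.3, 72.0]
tcp_rot: [-3.142, 0.0, -3.064]
contact_force: [-5.2, -0.3, 22.0]
opening: 0.622
```

Contact at TCP z 72.2 with opening 0.62. I back up 4 mm and close.

Emit:
drive_tool(targets=[0, 0, -0.004, 0, 0, 0, 0.62, 0, 0, -0.004, 0, 0, 0, 0.62, 0, 0, -0.004, 0, 0, 0, 0.44, 0, 0, -0.004, 0, 0, 0, 0.44, 0, 0, -0.004, 0, 0, 0, 0.42, 0, 0, -0.004, 0, 0, 0, 0.42, 0, 0, -0.004, 0, 0, 0, 0.42, 0, 0, -0.004, 0, 0, 0, 0.42], force=30)

```text
clock: 4.4
eef_pos: [440.9, -1.2, 75.2]
tcp_rot: [-3.142, 0.001, -3.064]
contact_force: [-1.5, 0.4, 10.7]
opening: 0.477
```

```bash
python3 go.py 624 -80 125 3.142
```

```text
t 4.4 pos [440.9  -1.2  75.2] rot [-3.142e+00  1.000e-03 -3.064e+00] F [-1.5  0.4 10.7] op 0.477 q [-0.01  0.45  2.17 -0.    0.51 -1.65]
shift [-0.1765 -0.0926 -0.0497] turn [-0.      0.0005  0.0768]
```

Emit:
drive_tool(targets=[0, 0, -0.02, 0, 0, 0, 0.42, 0, 0, -0.05, 0, 0, 0, 0.42, -0.03, -0.016, -0.05, 0, 0, 0.01, 0.42, -0.06, -0.032, -0.05, 0, 0, 0.03, 0.42, -0.09, -0.048, -0.05, 0, 0, 0.04, 0.42, -0.12, -0.062, -0.05, 0, 0, 0.05, 0.42, -0.15, -0.08, -0.05, 0, 0, 0.077, 0.42, -0.1765, -0.0926, -0.05, 0, 0, 0.077, 0.42, -0.1765, -0.0926, -0.05, 0, 0, 0.077, 0.42, -0.1765, -0.0926, -0.05, 0, 0, 0.077, 0.42])

```text
clock: 5.23
eef_pos: [624.5, -80.5, 124.2]
tcp_rot: [3.142, -0.0, 3.141]
contact_force: [-1.5, 0.2, -0.2]
opening: 0.478
```

```bash
python3 go.py 624 -80 77 3.142
python3 - <<'E'
from h import *
f=grab_frame("scene"); c=w2pix(f,[624,-80,20]); print(c)
u,v=int(c[0]),int(c[1]); x0,y0=max(0,u-75),max(0,v-70)
cv2.imwrite("pics/s2.png",cv2.resize(f["color"][y0:y0+110,x0:x0+150],None,fx=5,fy=5,interpolation=cv2.INTER_CUBIC)); print(x0,y0)
E
```

```text
t 5.23 pos [624.5 -80.5 124.2] rot [ 3.142 -0.     3.141] F [-1.5  0.2 -0.2] op 0.478 q [-0.13  0.57  1.75  0.    0.83 -1.7 ]
shift [0.0005 0.0005 0.0472] turn [ 0.     -0.0001 -0.001 ]
[153.18339721 223.09131077]
78 153
```

View pics/s2.png

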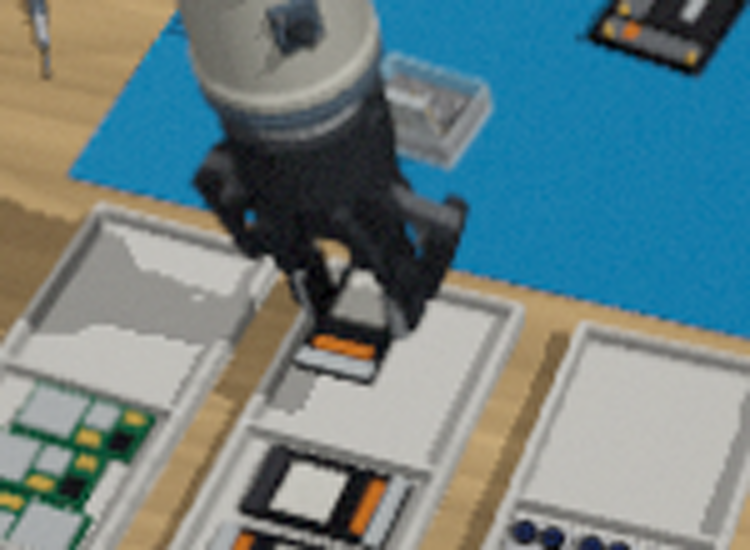

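The battery is held flat over the battery tray's front cell. Lowering.

Emit:
drive_tool(targets=[0, 0, 0.02, 0, 0, 0, 0.42, 0, 0, 0.035, 0, 0, 0, 0.42, 0, 0, 0.042, 0, 0, 0, 0.42, 0, 0, 0.046, 0, 0, 0, 0.42, 0, 0, 0.0475, 0, 0, 0, 0.42, 0, 0, 0.0485, 0, 0, 0, 0.42, 0, 0, 0.0485, 0, 0, 0, 0.42, 0, 0, 0.0485, 0, 0, 0, 0.42])

```text
clock: 5.95
eef_pos: [624.2, -80.0, 77.2]
tcp_rot: [-3.141, 0.001, -3.141]
contact_force: [-0.1, -0.5, -0.4]
opening: 0.478
```

Emit:
drive_tool(targets=[0, 0, 0.0008, 0, 0, 0, 0.42, 0, 0, 0.0016, 0, 0, 0, 0.42, 0, 0, 0.0016, 0, 0, 0, 0.42, 0, 0, 0.0016, 0, 0, 0, 0.42])

```text
clock: 6.28
eef_pos: [624.1, -80.0, 75.4]
tcp_rot: [-3.142, 0.001, -3.141]
contact_force: [-0.2, 0.8, 3.4]
opening: 0.478
```

Light contact. I release with a modest opening, wait, then rise.

Emit:
drive_tool(targets=[0, 0, 0, 0, 0, 0, 0.52, 0, 0, 0, 0, 0, 0, 0.56, 0, 0, 0, 0, 0, 0, 0.6, 0, 0, 0, 0, 0, 0, 0.62, 0, 0, 0, 0, 0, 0, 0.62, 0, 0, -0.01, 0, 0, 0, 0.62, 0, 0, -0.03, 0, 0, 0, 0.62, 0, 0, -0.055, 0, 0, 0, 0.62, 0, 0, -0.055, 0, 0, 0, 0.62, 0, 0, -0.055, 0, 0, 0, 0.62])

```text
clock: 7.12
eef_pos: [624.9, -80.1, 132.1]
tcp_rot: [-3.141, 0.004, -3.141]
contact_force: [-0.8, 0.0, 0.1]
opening: 0.618
```

```bash
python3 go.py 443 -239.1 105 1.79; python3 go.py 443 -239.1 105 3.364
```

```text
t 7.12 pos [624.9 -80.1 132.1] rot [-3.141  0.004 -3.141] F [-0.8  0.   0.1] op 0.618 q [-0.13  0.56  1.75 -0.    0.83 -1.7 ]
shift [ 0.1821 -0.159   0.0265] turn [0.0021 0.0035 1.3518]
t 7.12 pos [624.9 -80.1 132.1] rot [-3.141  0.004 -3.141] F [-0.8  0.   0.1] op 0.618 q [-0.13  0.56  1.75 -0.    0.83 -1.7 ]
shift [ 0.1821 -0.159   0.0265] turn [-0.0009  0.0036 -0.2222]
```

Emit:
drive_tool(targets=[0, 0, -0.035, 0, 0, 0.1, 0.58, 0.02, -0.018, -0.035, 0, 0, 0.22, 0.58, 0.04, -0.036, -0.035, 0, 0, 0.34, 0.58, 0.06, -0.054, -0.035, 0, 0, 0.46, 0.58, 0.08, -0.072, -0.035, 0, 0, 0.58, 0.58, 0.1, -0.09, -0.035, 0, 0, 0.7, 0.58, 0.12, -0.108, -0.035, 0, 0, 0.82, 0.58, 0.14, -0.124, -0.035, 0, 0, 0.94, 0.58, 0.16, -0.14, -0.035, 0, 0, 1.06, 0.58, 0.182, -0.159, -0.035, 0.002, 0.0035, 1.18, 0.58, 0.182, -0.159, -0.035, 0.002, 0.0035, 1.3, 0.58, 0.182, -0.159, -0.035, 0.002, 0.0035, 1.352, 0.58])

```text
clock: 8.12
eef_pos: [440.1, -239.7, 164.4]
tcp_rot: [-3.137, -0.002, 1.781]
contact_force: [0.6, -1.0, 0.9]
opening: 0.581
```

```bash
python3 go.py 443 -239.1 105 1.79;  python3 - <<'E'
from h import *
f=grab_frame("top"); np.save("top1.npy",f)
cv2.imwrite("pics/t1.png",cv2.resize(f["color"][60:260,200:450],None,fx=3,fy=3,interpolation=cv2.INTER_CUBIC))
E
```

```text
t 8.12 pos [ 440.1 -239.7  164.4] rot [-3.137e+00 -2.000e-03  1.781e+00] F [ 0.6 -1.   0.9] op 0.581 q [-0.5   0.35  2.01 -0.    0.78 -0.71]
shift [-0.0002  0.0032  0.0593] turn [-0.0046 -0.0023 -0.0093]
```

View pics/t1.png

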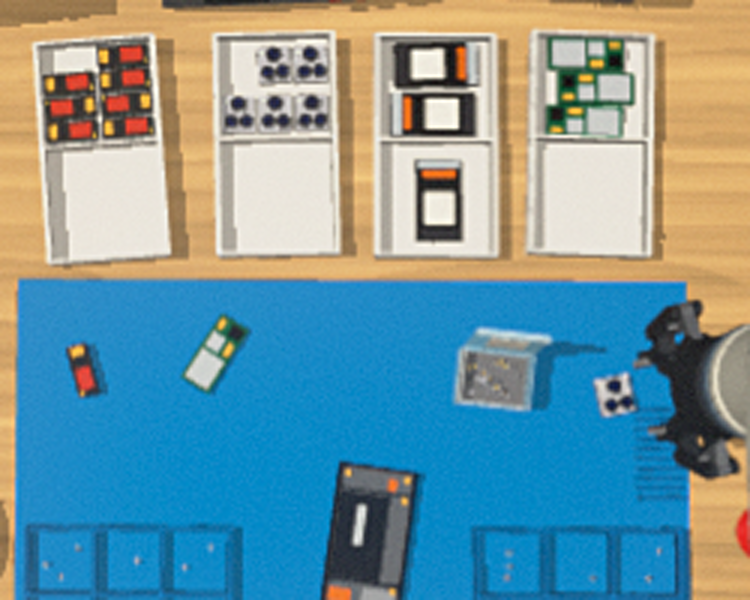

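The battery lies flat in the middle of its front cell (438,200 in the crop) and nothing else has moved. Now descending on the camera.

Emit:
drive_tool(targets=[0, 0.003, 0.03, -0.004, -0.002, -0.009, 0.58, 0, 0.003, 0.055, -0.004, -0.002, -0.009, 0.58, 0, 0.003, 0.07, -0.004, -0.002, -0.009, 0.58, 0, 0.003, 0.08, -0.004, -0.002, -0.009, 0.58, 0, 0.003, 0.08, -0.004, -0.002, -0.009, 0.58, 0, 0.003, 0.08, -0.004, -0.002, -0.009, 0.58])

```text
clock: 8.67
eef_pos: [444.4, -238.1, 84.6]
tcp_rot: [-3.141, -0.0, 1.8]
contact_force: [0.2, 0.6, 0.4]
opening: 0.583
```

```bash
python3 go.py 443 -239.1 77 1.79
```

```text
t 8.67 pos [ 444.4 -238.1   84.6] rot [-3.141 -0.     1.8  ] F [0.2 0.6 0.4] op 0.583 q [-0.49  0.5   2.04 -0.    0.61 -0.72]
shift [-0.0007 -0.0016  0.0076] turn [-0.0001 -0.0001  0.0098]
```

Emit:
drive_tool(targets=[-0.0007, -0.001, 0.004, 0, 0, 0, 0.58, -0.0007, -0.001, 0.0076, 0, 0, 0, 0.58, -0.0007, -0.001, 0.0076, 0, 0, 0, 0.58, -0.0007, -0.001, 0.0076, 0, 0, 0, 0.36, -0.0007, -0.001, 0.0076, 0, 0, 0, 0.3, -0.0007, -0.001, 0.0076, 0, 0, 0, 0.28, -0.0007, -0.001, 0.0076, 0, 0, 0, 0.28, -0.0007, -0.001, 0.0076, 0, 0, 0, 0.28])

```text
clock: 9.33
eef_pos: [443.9, -239.3, 77.8]
tcp_rot: [3.14, 0.001, 1.799]
contact_force: [-0.5, 0.4, 6.1]
opening: 0.386
```

Emit:
drive_tool(targets=[0, 0, -0.02, 0, 0, 0, 0.28, 0, 0, -0.055, 0, 0, 0, 0.28, 0, 0, -0.095, 0, 0, 0, 0.28, 0, 0, -0.105, 0, 0, 0, 0.28, 0, 0, -0.105, 0, 0, 0, 0.28])

```text
clock: 9.75
eef_pos: [445.4, -240.1, 185.7]
tcp_rot: [3.136, 0.005, 1.799]
contact_force: [0.8, 0.8, 0.2]
opening: 0.379
```

```bash
python3 go.py 625.4 68 120 1.571
```

```text
t 9.75 pos [ 445.4 -240.1  185.7] rot [3.136 0.005 1.799] F [0.8 0.8 0.2] op 0.379 q [-0.5   0.32  1.99 -0.    0.82 -0.73]
shift [0.2598 0.2446 0.0658] turn [0.0063 0.0044 0.2278]
```

Emit:
drive_tool(targets=[0.025, 0.024, 0, 0, 0, 0.02, 0.28, 0.05, 0.048, 0, 0, 0, 0.05, 0.28, 0.075, 0.072, 0, 0, 0, 0.08, 0.28, 0.1, 0.096, 0, 0, 0, 0.1, 0.28, 0.125, 0.12, 0, 0, 0, 0.12, 0.28, 0.15, 0.142, 0, 0, 0, 0.14, 0.28, 0.175, 0.166, 0.01, 0, 0, 0.16, 0.28, 0.2, 0.19, 0.02, 0, 0, 0.19, 0.28, 0.225, 0.212, 0.035, 0, 0, 0.21, 0.28, 0.25, 0.234, 0.05, 0.006, 0.004, 0.228, 0.28, 0.26, 0.2446, 0.0658, 0.006, 0.004, 0.228, 0.28, 0.26, 0.2446, 0.0658, 0.006, 0.004, 0.228, 0.28])

```text
clock: 10.75
eef_pos: [622.6, 72.1, 112.2]
tcp_rot: [-3.132, -0.003, 1.573]
contact_force: [-1.7, -0.3, -0.4]
opening: 0.384
```

```bash
python3 go.py 625.4 68 80 1.571
python3 - <<'E'
from h import *
f=grab_frame("scene"); c=w2pix(f,[624,68,20]); print(c)
u,v=int(c[0]),int(c[1]); x0,y0=max(0,u-75),max(0,v-70)
cv2.imwrite("pics/s3.png",cv2.resize(f["color"][y0:y0+110,x0:x0+150],None,fx=5,fy=5,interpolation=cv2.INTER_CUBIC)); print(x0,y0)
E
```

```text
t 10.75 pos [622.6  72.1 112.2] rot [-3.132e+00 -3.000e-03  1.573e+00] F [-1.7 -0.3 -0.4] op 0.384 q [0.11 0.59 1.75 0.01 0.81 0.1 ]
shift [-0.0042  0.0031  0.0322] turn [-0.0094 -0.0028  0.0024]
[207.19544415 236.32168849]
132 166
```

View pics/s3.png

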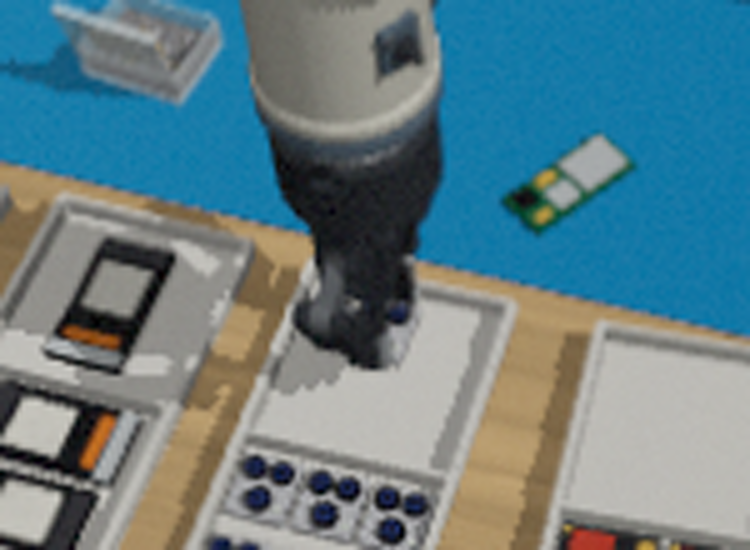

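The camera is held flat over its cell. Lowering.

Emit:
drive_tool(targets=[0, 0, 0.012, 0, 0, 0, 0.28, 0, 0, 0.02, 0, 0, 0, 0.28, 0, 0, 0.026, 0, 0, 0, 0.28, 0, 0, 0.029, 0, 0, 0, 0.28, 0, 0, 0.029, 0, 0, 0, 0.28, 0, 0, 0.029, 0, 0, 0, 0.28])

```text
clock: 11.3
eef_pos: [622.9, 68.9, 87.6]
tcp_rot: [-3.136, -0.003, 1.57]
contact_force: [0.5, 0.6, -0.7]
opening: 0.384
```

```bash
python3 go.py 625.4 68 77.6 1.571
```

```text
t 11.3 pos [622.9  68.9  87.6] rot [-3.136e+00 -3.000e-03  1.570e+00] F [ 0.5  0.6 -0.7] op 0.384 q [0.11 0.62 1.76 0.   0.76 0.1 ]
shift [-0.001   0.0025  0.01  ] turn [-0.0056 -0.0028 -0.0009]
```

Emit:
drive_tool(targets=[0, 0, 0.004, -0.005, -0.003, 0, 0.28, 0, 0, 0.007, -0.005, -0.003, 0, 0.28, 0, 0, 0.009, -0.005, -0.003, 0, 0.28, 0, 0, 0.0098, -0.005, -0.003, 0, 0.28, 0, 0, 0.0098, -0.005, -0.003, 0, 0.28, 0, 0, 0.0098, -0.005, -0.003, 0, 0.28])

```text
clock: 11.8
eef_pos: [622.8, 69.5, 77.9]
tcp_rot: [-3.141, 0.0, 1.571]
contact_force: [-1.4, -0.6, 4.2]
opening: 0.38
```

Emit:
drive_tool(targets=[0, 0, 0, 0, 0, 0, 0.42, 0, 0, 0, 0, 0, 0, 0.46, 0, 0, 0, 0, 0, 0, 0.5, 0, 0, 0, 0, 0, 0, 0.54, 0, 0, 0, 0, 0, 0, 0.54, 0, 0, -0.01, 0, 0, 0, 0.54, 0, 0, -0.03, 0, 0, 0, 0.54, 0, 0, -0.055, 0, 0, 0, 0.54, 0, 0, -0.055, 0, 0, 0, 0.54, 0, 0, -0.055, 0, 0, 0, 0.54])

```text
clock: 12.63
eef_pos: [624.1, 69.6, 134.8]
tcp_rot: [3.139, -0.0, 1.571]
contact_force: [-1.5, -0.7, -1.0]
opening: 0.542
```

```bash
python3 go.py 479.7 126.5 110 2.559
```

```text
t 12.63 pos [624.1  69.6 134.8] rot [ 3.139 -0.     1.571] F [-1.5 -0.7 -1. ] op 0.542 q [ 0.11  0.55  1.75 -0.    0.84  0.11]
shift [ 0.0569 -0.1445  0.0244] turn [ 0.0029  0.0013 -0.9882]
```

Emit:
drive_tool(targets=[0.007, -0.018, 0, 0, 0, -0.12, 0.54, 0.014, -0.036, 0, 0, 0, -0.24, 0.54, 0.021, -0.054, 0, 0, 0, -0.36, 0.54, 0.028, -0.072, 0, 0, 0, -0.48, 0.54, 0.035, -0.09, 0, 0, 0, -0.6, 0.54, 0.042, -0.108, 0.01, 0, 0, -0.72, 0.54, 0.05, -0.126, 0.02, 0.003, 0.001, -0.84, 0.54, 0.0569, -0.1445, 0.0244, 0.003, 0.001, -0.96, 0.54, 0.0569, -0.1445, 0.035, 0.003, 0.001, -0.988, 0.54, 0.0569, -0.1445, 0.04, 0.003, 0.001, -0.988, 0.54, 0.0569, -0.1445, 0.04, 0.003, 0.001, -0.988, 0.54])

```text
clock: 13.55
eef_pos: [477.8, 126.2, 91.6]
tcp_rot: [-3.138, -0.004, 2.558]
contact_force: [-0.1, 0.4, 1.0]
opening: 0.538
```

```bash
python3 go.py 479.7 126.5 77.5 2.559
```

```text
t 13.55 pos [477.8 126.2  91.6] rot [-3.138 -0.004  2.558] F [-0.1  0.4  1. ] op 0.538 q [ 0.26  0.47  2.05  0.    0.62 -0.73]
shift [-0.0015  0.0013  0.0141] turn [-0.004  -0.0038 -0.0014]
```

Emit:
drive_tool(targets=[-0.001, 0.001, 0.006, -0.004, -0.004, -0.001, 0.54, -0.001, 0.001, 0.01, -0.004, -0.004, -0.001, 0.54, -0.001, 0.001, 0.0135, -0.004, -0.004, -0.001, 0.54, -0.001, 0.001, 0.0135, -0.004, -0.004, -0.001, 0.54, -0.001, 0.001, 0.0135, -0.004, -0.004, -0.001, 0.4, -0.001, 0.001, 0.0135, -0.004, -0.004, -0.001, 0.28, -0.001, 0.001, 0.0135, -0.004, -0.004, -0.001, 0.24, -0.001, 0.001, 0.0135, -0.004, -0.004, -0.001, 0.24, -0.001, 0.001, 0.0135, -0.004, -0.004, -0.001, 0.24])

```text
clock: 14.3
eef_pos: [479.9, 126.6, 79.5]
tcp_rot: [3.14, 0.002, 2.56]
contact_force: [-0.5, -0.3, 1.4]
opening: 0.33
```

Emit:
drive_tool(targets=[0, 0, -0.02, 0, 0, 0, 0.24, 0, 0, -0.05, 0, 0, 0, 0.24, 0, 0, -0.07, 0, 0, 0, 0.24, 0, 0, -0.07, 0, 0, 0, 0.24, 0, 0, -0.07, 0, 0, 0, 0.24])

```text
clock: 14.72
eef_pos: [480.3, 126.8, 150.2]
tcp_rot: [3.138, 0.003, 2.56]
contact_force: [-0.8, 1.1, 0.3]
opening: 0.325
```

```bash
python3 go.py 624.8 -222.6 125 3.1416
python3 - <<'E'
from h import *
f=grab_frame("scene"); c=w2pix(f,[480,126,80])
u,v=int(c[0]),int(c[1]); x0,y0=max(0,u-75),max(0,v-55)
cv2.imwrite("pics/s4.png",cv2.resize(f["color"][y0:y0+110,x0:x0+150],None,fx=5,fy=5,interpolation=cv2.INTER_CUBIC)); print(x0,y0)
E
```

```text
t 14.72 pos [480.3 126.8 150.2] rot [3.138e+00 3.000e-03 2.560e+00] F [-0.8  1.1  0.3] op 0.325 q [ 0.26  0.37  2.03 -0.    0.74 -0.73]
shift [-0.3126 -0.2127  0.0255] turn [ 0.0025  0.0043 -0.5817]
170 128
```

View pics/s4.png

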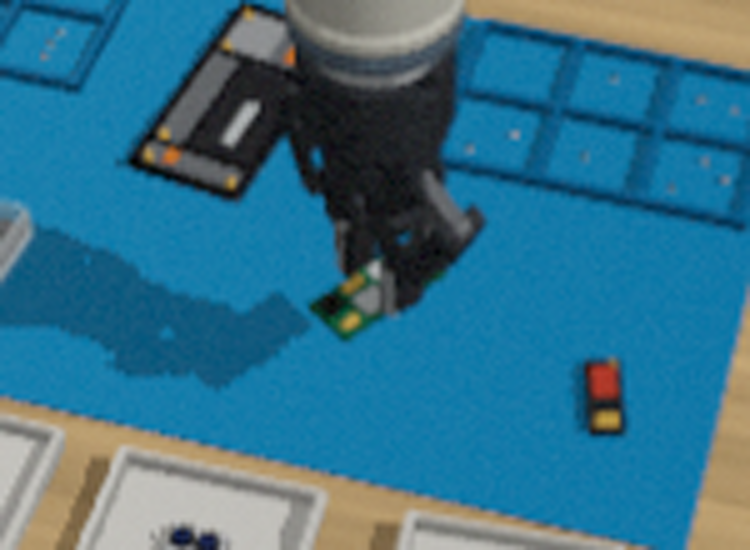

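The board is held flat. Carrying it to the board tray.

Emit:
drive_tool(targets=[-0.028, -0.019, 0, 0, 0, -0.05, 0.24, -0.056, -0.038, 0, 0, 0, -0.1, 0.24, -0.085, -0.058, 0, 0, 0, -0.16, 0.24, -0.114, -0.078, 0, 0, 0, -0.22, 0.24, -0.143, -0.098, 0, 0, 0, -0.28, 0.24, -0.172, -0.118, 0, 0, 0, -0.34, 0.24, -0.2, -0.138, 0, 0, 0, -0.4, 0.24, -0.228, -0.156, 0, 0, 0, -0.46, 0.24, -0.256, -0.174, 0, 0, 0, -0.52, 0.24, -0.285, -0.194, 0.01, 0.002, 0.004, -0.56, 0.24, -0.3126, -0.2127, 0.02, 0.002, 0.004, -0.582, 0.24, -0.3126, -0.2127, 0.0255, 0.002, 0.004, -0.582, 0.24])

```text
clock: 15.77
eef_pos: [625.1, -227.8, 121.4]
tcp_rot: [-3.14, -0.002, 3.14]
contact_force: [-1.0, 0.1, -0.2]
opening: 0.329
```

Emit:
drive_tool(targets=[0, 0, 0, 0, 0, 0, 0.24, 0, 0, 0, 0, 0, 0, 0.24])

```text
clock: 15.93
eef_pos: [622.6, -222.2, 121.9]
tcp_rot: [3.14, -0.006, 3.141]
contact_force: [0.1, 0.0, -0.5]
opening: 0.332
```

```bash
python3 go.py 624.8 -222.6 79.5 3.1416
```

```text
t 15.93 pos [ 622.6 -222.2  121.9] rot [ 3.14  -0.006  3.141] F [ 0.1  0.  -0.5] op 0.332 q [-0.34  0.61  1.67 -0.    0.87 -1.91]
shift [-0.0025 -0.0004  0.0423] turn [ 0.0012 -0.0059 -0.0008]
```

Emit:
drive_tool(targets=[-0.002, 0, 0.012, 0.001, -0.006, 0, 0.24, -0.002, 0, 0.024, 0.001, -0.006, 0, 0.24, -0.002, 0, 0.034, 0.001, -0.006, 0, 0.24, -0.002, 0, 0.039, 0.001, -0.006, 0, 0.24, -0.002, 0, 0.04, 0.001, -0.006, 0, 0.24, -0.002, 0, 0.04, 0.001, -0.006, 0, 0.24, -0.002, 0, 0.04, 0.001, -0.006, 0, 0.24])

```text
clock: 16.52
eef_pos: [626.1, -222.8, 84.2]
tcp_rot: [-3.14, 0.004, -3.141]
contact_force: [0.4, -0.8, -0.3]
opening: 0.332
```

```bash
python3 go.py 624.8 -222.6 79.3 3.1416
```

```text
t 16.52 pos [ 626.1 -222.8   84.2] rot [-3.14   0.004 -3.141] F [ 0.4 -0.8 -0.3] op 0.332 q [-0.34  0.66  1.68 -0.    0.79 -1.92]
shift [0.0013 0.0002 0.0049] turn [-0.0015  0.004   0.0004]
```

Emit:
drive_tool(targets=[0, 0, 0.002, -0.001, 0.003, 0, 0.24, 0, 0, 0.004, -0.001, 0.003, 0, 0.24, 0, 0, 0.0045, -0.001, 0.003, 0, 0.24, 0, 0, 0.0045, -0.001, 0.003, 0, 0.24, 0, 0, 0.0045, -0.001, 0.003, 0, 0.24])

```text
clock: 16.93
eef_pos: [626.0, -223.0, 79.5]
tcp_rot: [-3.141, 0.001, -3.141]
contact_force: [0.1, 0.6, 1.0]
opening: 0.331
```

Emit:
drive_tool(targets=[0, 0, 0.0004, 0, 0, 0, 0.24, 0, 0, 0.0004, 0, 0, 0, 0.38, 0, 0, 0.0004, 0, 0, 0, 0.42, 0, 0, 0.0004, 0, 0, 0, 0.46, 0, 0, 0.0004, 0, 0, 0, 0.5, 0, 0, 0.0004, 0, 0, 0, 0.5, 0, 0, -0.01, 0, 0, 0, 0.5, 0, 0, -0.03, 0, 0, 0, 0.5, 0, 0, -0.06, 0, 0, 0, 0.5, 0, 0, -0.075, 0, 0, 0, 0.5, 0, 0, -0.075, 0, 0, 0, 0.5])

```text
clock: 17.85
eef_pos: [628.0, -223.6, 159.2]
tcp_rot: [-3.139, 0.007, -3.141]
contact_force: [0.4, -0.3, 0.4]
opening: 0.501
```

```bash
python3 go.py 463.9 248.3 115 3.4286
```

```text
t 17.85 pos [ 628.  -223.6  159.2] rot [-3.139  0.007 -3.141] F [ 0.4 -0.3  0.4] op 0.501 q [-0.34  0.57  1.65 -0.    0.92 -1.92]
shift [0.1643 0.4721 0.0418] turn [-0.0036  0.0065 -0.2868]
```

Emit:
drive_tool(targets=[0.164, 0.472, 0.02, -0.004, 0.006, -0.287, 0.42, 0.164, 0.472, 0.02, -0.004, 0.006, -0.287, 0.42, 0.164, 0.472, 0.02, -0.004, 0.006, -0.287, 0.42, 0.164, 0.472, 0.02, -0.004, 0.006, -0.287, 0.42, 0.164, 0.472, 0.02, -0.004, 0.006, -0.287, 0.42, 0.164, 0.472, 0.02, -0.004, 0.006, -0.287, 0.42, 0.164, 0.472, 0.02, -0.004, 0.006, -0.287, 0.42, 0.164, 0.472, 0.02, -0.004, 0.006, -0.287, 0.42, 0.164, 0.472, 0.02, -0.004, 0.006, -0.287, 0.42, 0.164, 0.472, 0.02, -0.004, 0.006, -0.287, 0.42, 0.164, 0.472, 0.02, -0.004, 0.006, -0.287, 0.42, 0.164, 0.472, 0.02, -0.004, 0.006, -0.287, 0.42])

```text
clock: 18.85
eef_pos: [460.6, 250.7, 134.0]
tcp_rot: [3.137, -0.005, -2.854]
contact_force: [0.6, 0.8, 0.2]
opening: 0.416
```

Emit:
drive_tool(targets=[0, 0, 0, 0, 0, 0, 0.42, 0, 0, 0, 0, 0, 0, 0.42, 0, 0, 0, 0, 0, 0, 0.42])

```text
clock: 19.1
eef_pos: [461.5, 248.9, 134.0]
tcp_rot: [3.138, -0.005, -2.853]
contact_force: [0.2, -0.2, 0.6]
opening: 0.418
```

```bash
python3 go.py 463.9 248.3 88 3.4286
python3 - <<'E'
from h import *
f=grab_frame("top")
cv2.imwrite("pics/t2.png",cv2.resize(f["color"][60:260,200:450],None,fx=3,fy=3,interpolation=cv2.INTER_CUBIC))
E
```

```text
t 19.1 pos [461.5 248.9 134. ] rot [ 3.138 -0.005 -2.853] F [ 0.2 -0.2  0.6] op 0.418 q [ 0.49  0.43  1.98  0.01  0.74 -1.38]
shift [-0.0024 -0.0014  0.0459] turn [ 0.0039 -0.0053  0.0015]
```

View pics/t2.png

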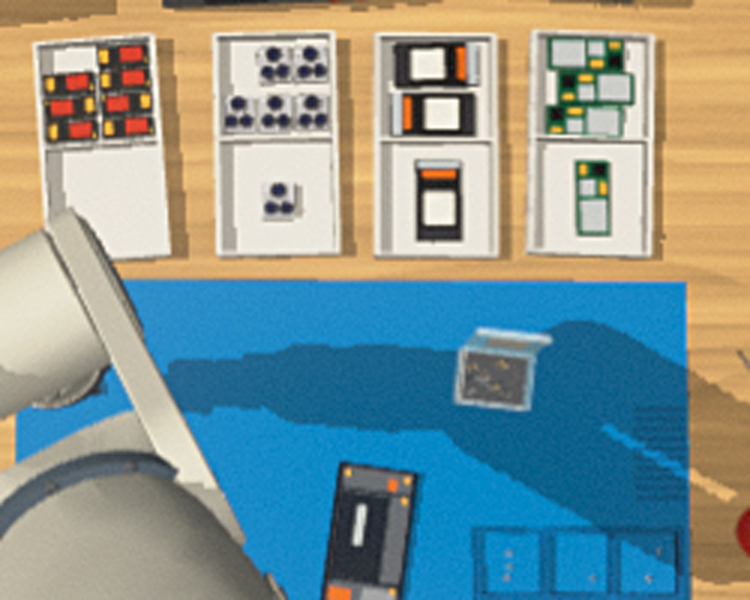

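The camera (280,200), battery (439,200) and board (592,198) lie in their front cells, and the box has not moved. The speaker is next.

Emit:
drive_tool(targets=[-0.002, -0.001, 0.02, 0.004, -0.005, 0.001, 0.42, -0.002, -0.001, 0.035, 0.004, -0.005, 0.001, 0.42, -0.002, -0.001, 0.045, 0.004, -0.005, 0.001, 0.42, -0.002, -0.001, 0.046, 0.004, -0.005, 0.001, 0.42, -0.002, -0.001, 0.046, 0.004, -0.005, 0.001, 0.42, -0.002, -0.001, 0.046, 0.004, -0.005, 0.001, 0.42])

```text
clock: 19.65
eef_pos: [464.2, 248.3, 88.5]
tcp_rot: [3.141, 0.0, -2.856]
contact_force: [-0.3, 0.4, -0.3]
opening: 0.42
```

```bash
python3 go.py 463.9 248.3 79.5 3.4286
```

```text
t 19.65 pos [464.2 248.3  88.5] rot [ 3.141  0.    -2.856] F [-0.3  0.4 -0.3] op 0.42 q [ 0.49  0.51  1.99  0.    0.64 -1.37]
shift [0.0003 0.0001 0.009 ] turn [ 0.0003  0.0005 -0.0019]
```

Emit:
drive_tool(targets=[0, 0, 0.004, 0, 0, 0, 0.42, 0, 0, 0.008, 0, 0, 0, 0.42, 0, 0, 0.009, 0, 0, 0, 0.42, 0, 0, 0.009, 0, 0, 0, 0.42, 0, 0, 0.009, 0, 0, 0, 0.3, 0, 0, 0.009, 0, 0, 0, 0.2, 0, 0, 0.009, 0, 0, 0, 0.13, 0, 0, 0.009, 0, 0, 0, 0.13, 0, 0, 0.009, 0, 0, 0, 0.13])

```text
clock: 20.4
eef_pos: [463.7, 248.8, 79.3]
tcp_rot: [3.141, 0.0, -2.855]
contact_force: [-0.8, -0.5, 4.5]
opening: 0.218
```

Emit:
drive_tool(targets=[0, 0, -0.02, 0, 0, 0, 0.13, 0, 0, -0.05, 0, 0, 0, 0.13, 0, 0, -0.06, 0, 0, 0, 0.13, 0, 0, -0.06, 0, 0, 0, 0.13, 0, 0, -0.06, 0, 0, 0, 0.13])

```text
clock: 20.82
eef_pos: [463.9, 248.9, 139.2]
tcp_rot: [3.141, 0.002, -2.855]
contact_force: [-0.6, -0.7, -0.2]
opening: 0.213
```

```bash
python3 go.py 618 227 125 3.19
python3 - <<'E'
from h import *
f=grab_frame("scene"); c=w2pix(f,[464,248,70])
u,v=int(c[0]),int(c[1]); x0,y0=max(0,u-75),max(0,v-55)
cv2.imwrite("pics/s5.png",cv2.resize(f["color"][y0:y0+110,x0:x0+150],None,fx=5,fy=5,interpolation=cv2.INTER_CUBIC)); print(x0,y0)
E
```

```text
t 20.82 pos [463.9 248.9 139.2] rot [ 3.141e+00  2.000e-03 -2.855e+00] F [-0.6 -0.7 -0.2] op 0.213 q [ 0.49  0.42  1.97  0.    0.74 -1.37]
shift [-0.1416 -0.0645  0.0144] turn [0.0007 0.0015 0.2379]
217 136
```

View pics/s5.png

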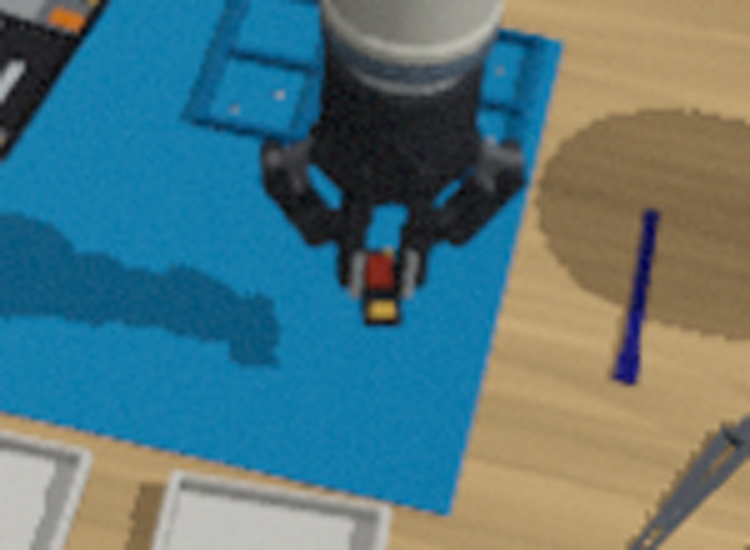

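The speaker is held flat between the fingers. Carrying it to the white speaker tray.

Emit:
drive_tool(targets=[-0.028, -0.013, 0, 0, 0, 0.04, 0.13, -0.056, -0.026, 0, 0, 0, 0.09, 0.13, -0.084, -0.038, 0, 0, 0, 0.14, 0.13, -0.112, -0.052, 0, 0, 0, 0.19, 0.13, -0.1416, -0.0645, 0.005, 0.001, 0.001, 0.238, 0.13, -0.1416, -0.0645, 0.015, 0.001, 0.001, 0.238, 0.13, -0.1416, -0.0645, 0.015, 0.001, 0.001, 0.238, 0.13, -0.1416, -0.0645, 0.015, 0.001, 0.001, 0.238, 0.13])

```text
clock: 21.53
eef_pos: [616.0, 226.2, 121.6]
tcp_rot: [-3.139, -0.005, -3.093]
contact_force: [-0.5, -0.3, 0.5]
opening: 0.214
```

```bash
python3 go.py 618 227 83 3.19
```

```text
t 21.53 pos [616.  226.2 121.6] rot [-3.139 -0.005 -3.093] F [-0.5 -0.3  0.5] op 0.214 q [ 0.35  0.61  1.68 -0.    0.86 -1.27]
shift [-0.0022  0.0008  0.0386] turn [-0.0021 -0.0053 -0.0001]
```

Emit:
drive_tool(targets=[-0.002, 0.001, 0.012, -0.002, -0.005, 0, 0.13, -0.002, 0.001, 0.024, -0.002, -0.005, 0, 0.13, -0.002, 0.001, 0.032, -0.002, -0.005, 0, 0.13, -0.002, 0.001, 0.037, -0.002, -0.005, 0, 0.13, -0.002, 0.001, 0.037, -0.002, -0.005, 0, 0.13, -0.002, 0.001, 0.037, -0.002, -0.005, 0, 0.13, -0.002, 0.001, 0.037, -0.002, -0.005, 0, 0.13])

```text
clock: 22.12
eef_pos: [619.9, 228.0, 87.5]
tcp_rot: [3.14, 0.005, -3.093]
contact_force: [0.1, 0.5, 0.2]
opening: 0.215
```

```bash
python3 go.py 618 227 79.3 3.19
```

```text
t 22.12 pos [619.9 228.   87.5] rot [ 3.14   0.005 -3.093] F [0.1 0.5 0.2] op 0.215 q [ 0.35  0.66  1.69 -0.    0.79 -1.27]
shift [ 0.002  -0.001   0.0082] turn [ 0.0014  0.0048 -0.0001]
```

Emit:
drive_tool(targets=[0, 0, 0.003, 0.001, 0.004, 0, 0.13, 0, 0, 0.006, 0.001, 0.004, 0, 0.13, 0, 0, 0.0075, 0.001, 0.004, 0, 0.13, 0, 0, 0.0082, 0.001, 0.004, 0, 0.13, 0, 0, 0.0082, 0.001, 0.004, 0, 0.13, 0, 0, 0.0082, 0.001, 0.004, 0, 0.13])

```text
clock: 22.62
eef_pos: [619.8, 227.9, 79.3]
tcp_rot: [3.141, 0.0, -3.093]
contact_force: [-1.1, -0.2, 5.2]
opening: 0.22
```

In contact, as at the grasp. Releasing and retreating.

Emit:
drive_tool(targets=[0, 0, 0, 0, 0, 0, 0.26, 0, 0, 0, 0, 0, 0, 0.3, 0, 0, 0, 0, 0, 0, 0.35, 0, 0, 0, 0, 0, 0, 0.4, 0, 0, 0, 0, 0, 0, 0.4, 0, 0, -0.01, 0, 0, 0, 0.4, 0, 0, -0.04, 0, 0, 0, 0.4, 0, 0, -0.08, 0, 0, 0, 0.4, 0, 0, -0.12, 0, 0, 0, 0.4, 0, 0, -0.12, 0, 0, 0, 0.4, 0.15, 0.05, -0.12, 0, 0, 0, 0.4, 0.15, 0.05, -0.12, 0, 0, 0, 0.4])

```text
clock: 23.62
eef_pos: [540.3, 250.4, 200.5]
tcp_rot: [3.14, 0.004, -3.096]
contact_force: [-0.5, 1.5, 0.1]
opening: 0.402
```

Emit:
drive_tool(targets=[0.06, 0.25, -0.05, 0, 0, 0, 0.4, 0.06, 0.25, -0.05, 0, 0, 0, 0.4, 0.06, 0.25, -0.05, 0, 0, 0, 0.4, 0.06, 0.25, -0.05, 0, 0, 0, 0.4, 0.06, 0.25, -0.05, 0, 0, 0, 0.4, 0.06, 0.25, -0.05, 0, 0, 0, 0.4, 0.06, 0.25, -0.05, 0, 0, 0, 0.4, 0.06, 0.25, -0.05, 0, 0, 0, 0.4, 0.06, 0.25, -0.05, 0, 0, 0, 0.4, 0.06, 0.25, -0.05, 0, 0, 0, 0.4])

```text
clock: 24.45
eef_pos: [467.6, 495.8, 248.6]
tcp_rot: [-3.141, -0.0, -3.094]
contact_force: [0.1, -0.8, -0.3]
opening: 0.4
```

Run:
```python
from h import *
f=grab_frame("top"); g=grab_frame("scene"); s=sense(); print(s["clock"],s["eef_pos"],s["contact_force"],np.abs(s["qvel"]).max())
a=cv2.resize(f["color"][60:215,195:435],(800,516),interpolation=cv2.INTER_CUBIC)
cv2.imwrite("pics/t3.png",a); cv2.imwrite("pics/s6.png",cv2.resize(g["color"][100:325,40:340],(800,600),interpolation=cv2.INTER_CUBIC))
```

```text
24.55 [468.00783537 495.51072806 248.62486358] [ 0.27542613 -0.07366712 -0.94406719] 0.0053618610979050615
```

View pics/t3.png

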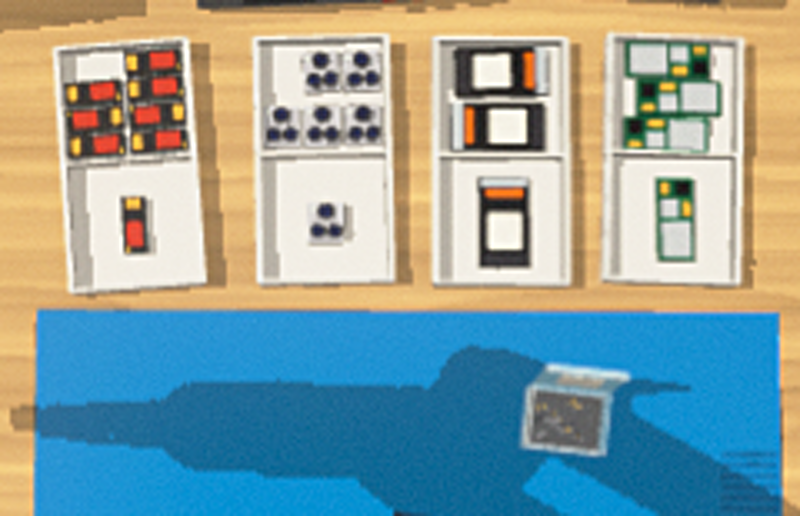

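View pics/s6.png

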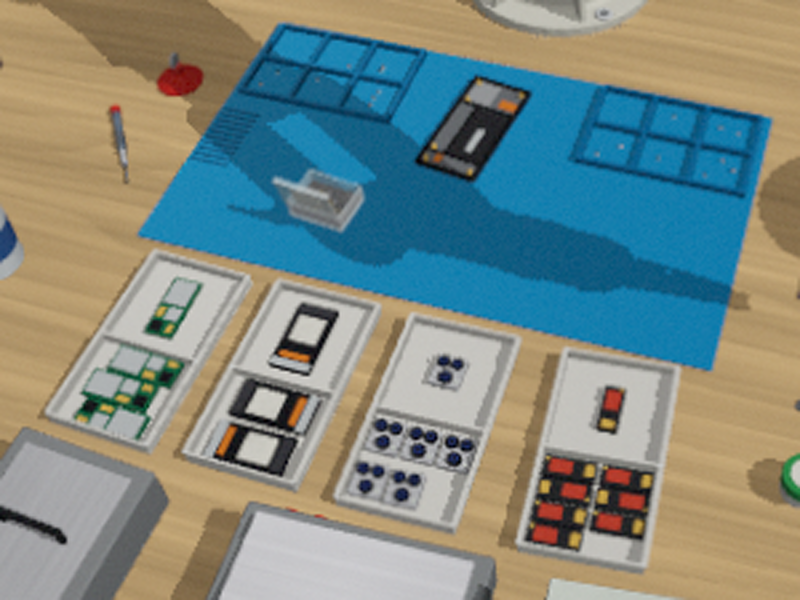

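All four parts lie flat and top up, centred in the right front cells, in both views: speaker (134,225), camera (325,223), battery (504,222) and board (676,219) in the top crop. The screw box is where it was and the arm is clear.

```bash
python3 -c "from rig import *; print(sign_off())"
```

```text
the job is handed in; nothing more can be done
None
```

I put the battery away first, then the camera, the board and the speaker. Each was gripped across its sides, lowered to floor contact, released with a small opening and left in the front cell of its tray. The robot's clock stood at about 24.6 s when I handed the job in.

The last top and scene pictures show all four parts flat, top up and near the middle of the right cells. By eye the screw box stands where it was, and I did not re-measure it. The arm was clear and still, with about 1 N on the wrist, which is sensor noise.

- **Highest load seen:** about 22 N at the wrist, when the fingertips touched the mat while I was finding the grasp height.
- **Board release:** the floor-contact reading was only 1 N, within the noise. I lowered it another 0.4 mm before letting go.

No check failed or disagreed.

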